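Put the tape rolls and line spools back on their post stands

TASK

Tidy the rolls away on their posts: both rolls of tape go on the stand with the square base and both fishing-line spools on the stand with the round base, on each post the larger one at the bottom and the smaller one on top of it, lying flat. Leave the jar and the tub standing where they are.

Things in the scene. Friction and masses are not known exactly. Their poses are not given: they have to be found in the camera images.
- tape_large: The large roll of beige masking tape lying flat on the bench: a plain thick ring, 68 mm outside diameter, 38 mm hole right through, 30 mm high, about 0.09 kg. Origin: centre of its underside; z up along its axis.
- tape_small: The small roll of beige masking tape lying flat on the bench: a plain thick ring, 54 mm outside diameter, 38 mm hole right through, 20 mm high, about 0.045 kg. Origin: centre of its underside; z up along its axis.
- spool_large: The large fishing-line spool lying flat on the bench: two grey plastic flanges (each 4 mm thick) of 66 mm diameter with white line wound 4 mm below their edge between them, 34 mm hole right through, 28 mm high, about 0.08 kg. Origin: centre of its underside; z up along its axis.
- spool_small: The small fishing-line spool lying flat on the bench: like the large one but with flanges of 52 mm diameter, 34 mm hole right through, 22 mm high, about 0.045 kg. Origin: centre of its underside; z up along its axis.
- stand_square: Storage stand fixed to the bench: a SQUARE pale plywood base 90 x 90 mm and 12 mm thick with an upright steel post of 18 mm diameter in its middle; the post's tip, tapered over its last 6 mm, is 60 mm above the bench. Origin: centre of the base's underside, on the post's axis; z up; x and y along the base's sides.
- stand_round: Storage stand fixed to the bench: a ROUND pale plywood base of 96 mm diameter and 12 mm thick with the same upright steel post (18 mm diameter, tapered tip 60 mm above the bench) in its middle. Origin: centre of the base's underside, on the post's axis; z up.
- jar: Bystander: a closed glass jar with a steel lid, 46 mm diameter, 62 mm high, standing loose among the rolls. Origin: centre of its underside; z up along its axis.
- tub: Bystander: an open green plastic tub, 52 mm diameter at the rim, 50 mm high, standing loose among the rolls. Origin: centre of its underside; z up along its axis.
Mind the look-alikes: they are no part of the job. Leave any pink look-alike of the tape_small alone. What is shaped like the tape_large but red is not meant.

How it is judged:
At the end, for the whole second after the job is handed in: Each roll lies flat (0.1 rad), at rest, within 13 mm of its post's axis; undersides above the bench, within 4 mm: large ones 12 mm (on the base), small tape 42 mm, small spool 40 mm (on the large one of its kind). Tapes on the square base, spools on the round (horizontal distance between each of tape_large, tape_small and stand_square below 0.013 m and z of tape_large in the frame of stand_square between 0.008 and 0.016 m and angle between each of tape_large, tape_small, spool_large, spool_small's own z axis and vertical below 0.1 rad and linear speed of each of tape_large, tape_small, spool_large, spool_small below 0.02 m/s and z of tape_small in the frame of stand_square between 0.038 and 0.046 m and horizontal distance between each of spool_large, spool_small and stand_round below 0.013 m and z of spool_large in the frame of stand_round between 0.008 and 0.016 m and z of spool_small in the frame of stand_round between 0.036 and 0.044 m); the robot touches nothing.
It fails at once if the jar is shoved more than 30 mm or knocked over (distance of jar from where it was at the start of the episode above 0.03 m or angle between jar's own z axis and vertical above 0.5 rad).
It fails at once if the tub is shoved more than 30 mm or knocked over (distance of tub from where it was at the start of the episode above 0.03 m or angle between tub's own z axis and vertical above 0.5 rad).
It also fails if it takes over 118 s, if anything falls off the work surface, if the arm or the gripper's body presses on something with over 40 N, if the wrist force passes 120 N, or if a joint passes its speed limit or range.

ROBOT

A 6-joint arm with a two-finger parallel gripper is mounted at the origin on the work surface. World frame = base frame: x ahead of the robot, y to its left, z up, the work surface at z = 0. Lengths are in m, angles in rad, forces in N, time in s.
With the tool pointing down it reaches from about 0.3 to 0.775 m from the base axis. Payload 14.6 kg.
Tool frame: the origin (TCP) lies on the centre line of the jaws, within the pads' length; the fingertips stand 11 mm ahead of it and the grasp point (between the pads) lies 8 mm behind it; y points along the fingers, x is the direction in which the jaws open and shut, and the axes are right-handed (so a half turn about y gives the same grasp; the last joint's range is limited). The gripper opens to 94 mm and grips with 3 to 60 N. Pads are 16 mm wide; open, the fingers measure 119 mm over their backs; the gripper's body (75 mm by 177 mm) begins 78 mm behind the grasp point.
Start: joints at [1.083, 0.3, 1.521, -0, 1.321, -0.067], TCP at [0.225, 0.502, 0.216] pointing down, gripper open.
Joint ranges: [-3.03, 3.03], [-0.79, 2.21], [0.23, 2.52], [-1.04, 4.18], [0, 3.07], [-2.55, 2.55]. Speed limits (rad/s): [2.22, 2.22, 2.57, 3.14, 3.14, 3.14].

INTERFACE

Orientations are given as [roll, pitch, yaw] about the fixed x, y, z axes, in that order (R = Rz(yaw) Ry(pitch) Rx(roll)).
In Python, from station import ctrl, imaging gives the robot as it stands. The module is installed in compiled form; this text tells all that it offers.
- The arm moves only by the tool apply_moves, never from a script. Its argument "deltas" is a list of rows, each an object with "dp": the shift along the tool's x, y, z in m, a list of three; "roll": the turn about the tool's y in rad; "grip": the closure, from -1 (fully open) to 1 (shut). In form: [{"dp": [tx, ty, tz], "roll": roll, "grip": grip}, ...]. A call has 1 to 10 rows; each row shifts and turns the commanded pose from where the row before left it, along the tool's axes as they then stand; what a row does not reach is not made up. A row lasts 1/8 s, in which the tool goes at most 62.5 mm and 10.7 degrees, less where a joint would pass 70% of its speed; a pose out of reach is approached as far as the arm can. A call with a gripper value outside its range is refused whole. The fingers move at their own pace and stop on an object; "newtons" is the grip in N (left out, the last holds). Time passes only in rows, so rows that do not move let the fingers close. It gives the time, the measured TCP pose, the force and the opening at its end, in the units of the state.
- ctrl.get_obs(): the state, without advancing time (a new reading comes with each control period).
- imaging.camera(name): name is "scene" or "top" or "wrist"; returns the picture (420x560x3 uint8, blue, green, red); there is no depth.
- imaging.camera_info(name): a dict with "K" (3x3 intrinsics, pixels), "D" ([k1, k2, p1, p2, k3] as OpenCV has them; the pictures are not rectified), "world_from_camera" (4x4, takes a point from camera to world coordinates). Camera axes: x right, y down, z forward; pixel columns grow to the right and rows downward; lengths in m; the calibration is good to about 2 mm. A picture is of the moment at which its call begins: read the wrist's pose just before it. camera_info takes no time and is no camera call; for the wrist camera it gives the pose at the moment of the call.
- ctrl.hand_in(): hands the job in, once; it reports no verdict.
The state is a dict: "time_s": time; "qpos": joint angles; "joint_vel": joint speeds; "tau": joint torques, N m; "ee_pos": TCP position; "eef_rot": TCP orientation; "force": force on the tool from outside, world axes, zero at the start; "moment": the same for the moment, N m; "grip_width": finger opening in m.
Only numpy, scipy, OpenCV 4.12 (cv2) and the standard library are available. Lean on these libraries where they do the work, as an engineer would, in place of code of your own. Each camera call takes 0.05 s, during which the arm holds its last target. There are 200 camera calls.

## Working session

There is one attempt and no reset: what is moved stays moved. The work goes in short steps, Python scripts to look and compute and a tool call to move; the robot and the scene stay as the last step left them, time stands still between calls to the robot, and variables do not carry over. Pictures are saved under pics/ and viewed, about 12 in all and at most 16, crops included, and the job is handed in when it is done.

Besides the shell and the picture viewer there is one more tool, called after "Emit:" as name(argument=value, ...), one argument or row to a line, values as JSON. apply_moves: Moves the arm, as the interface text tells. Its arguments: {"type":"object","properties":{"deltas":{"type":"array"},"newtons":{"type":"number"}},"required":["deltas"]}

```bash
mkdir -p pics; python3 - <<'E'
from station import ctrl, imaging
import cv2
o=ctrl.get_obs();print(o)
for n in("top","scene"):
    cv2.imwrite(f"pics/{n}0.png",imaging.camera(n)); i=imaging.camera_info(n);print(n,i)
E
```

```text
{'time_s': 0.0, 'qpos': array([ 1.08337958e+00,  3.00477400e-01,  1.52160605e+00, -1.23132000e-05,
        1.32071456e+00, -6.65678244e-02]), 'joint_vel': array([ 8.64597384e-04,  5.14619708e-04, -9.61685485e-04, -3.59990360e-05,
       -2.64698356e-04, -1.08112407e-03]), 'tau': array([ 2.81815737e-04, -5.31819785e+01, -3.52731335e+01,  7.08423019e-02,
        2.45099701e-02, -3.76970365e-05]), 'ee_pos': array([0.22455961, 0.50177873, 0.21587231]), 'eef_rot': array([-1.57072805e+00,  1.20348147e-03,  1.14995050e+00]), 'force': array([-0.69609639, -0.0079334 , -0.28568823]), 'moment': array([-0.04587239, -0.00089736, -0.00468165]), 'grip_width': 0.09411856610551958}
top {'K': array([[507.18179781,   0.        , 279.7233842 ],
       [  0.        , 507.18179781, 210.11492371],
       [  0.        ,   0.        ,   1.        ]]), 'D': array([-0.16983221,  0.        ,  0.        ,  0.        ,  0.        ]), 'world_from_camera': array([[ 1.07888840e-02, -9.96710458e-01,  8.03234855e-02,
         4.47863644e-01],
       [-9.99825518e-01, -9.52776850e-03,  1.60672193e-02,
         5.87597272e-04],
       [-1.52490619e-02, -8.04828178e-02, -9.96639344e-01,
         1.17566848e+00],
       [ 0.00000000e+00,  0.00000000e+00,  0.00000000e+00,
         1.00000000e+00]])}
scene {'K': array([[409.94848147,   0.        , 283.97694915],
       [  0.        , 409.94848147, 213.42965332],
       [  0.        ,   0.        ,   1.        ]]), 'D': array([-0.04444605,  0.        ,  0.        ,  0.        ,  0.        ]), 'world_from_camera': array([[-0.49405833,  0.73434701, -0.46544691,  0.9772793 ],
       [ 0.86941395,  0.42041433, -0.25955957,  0.25123285],
       [ 0.00507375, -0.53290361, -0.84616074,  0.78576362],
       [ 0.        ,  0.        ,  0.        ,  1.        ]])}
```

View pics/top0.png

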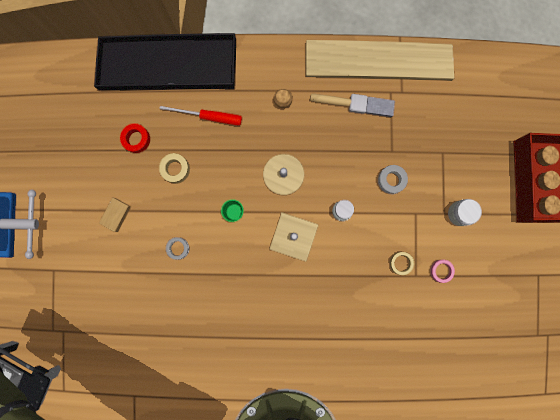

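View pics/scene0.png

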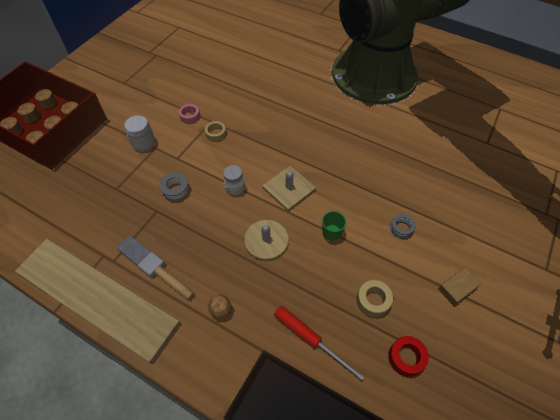

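```bash
cat > h.py <<'E'
from station import ctrl, imaging
import cv2, numpy as np
from scipy.optimize import minimize
from scipy.ndimage import map_coordinates
def proj(P,i):
    T=np.linalg.inv(i["world_from_camera"]); 
    return cv2.projectPoints(np.asarray(P,float),cv2.Rodrigues(T[:3,:3])[0],T[:3,3],i["K"],i["D"])[0][:,0]
def unproj(uv,z,i):
    d=np.append(cv2.undistortPoints(np.float64([[uv]]),i["K"],i["D"])[0,0],1); W=i["world_from_camera"]
    d=W[:3,:3]@d; return (W[:3,3]+d*(z-W[2,3])/d[2])
a=np.linspace(0,2*np.pi,120,endpoint=False); C=np.c_[np.cos(a),np.sin(a)]
def circ(x,y,r,z): return np.c_[x+r*C[:,0],y+r*C[:,1],0*a+z]
def grad(im,s=1.0):
    b=cv2.GaussianBlur(im.astype(np.float32),(0,0),s)
    return np.sqrt(sum(cv2.Sobel(b,-1,*k)**2 for k in((1,0),(0,1))).sum(2))
def fit(im,i,uv,rz,s=1.0,R=.012):
    g=np.sqrt(grad(im,s)); p0=unproj(uv,rz[0][1],i)[:2]
    def sc(p): 
        u=np.vstack([proj(circ(p[0],p[1],r,z),i) for r,z in rz])
        return -map_coordinates(g,[u[:,1],u[:,0]],order=1).mean()
    L=np.arange(-R,R+1e-9,.002)
    p=min(((sc(p0+[dx,dy]),p0[0]+dx,p0[1]+dy) for dx in L for dy in L))[1:]
    r=minimize(sc,p,method="Nelder-Mead",options=dict(initial_simplex=np.array(p)+[[0,0],[.002,0],[0,.002]]))
    return r.x,-r.fun
E
cat > m.py <<'E'
from h import *
im=cv2.imread("pics/top0.png"); i=imaging.camera_info("top")
obj=dict(tape_large=((173,168),[(.034,.03),(.019,.03)]),tape_small=((402,263),[(.027,.02),(.019,.02)]),
 spool_large=((393,180),[(.033,.028),(.017,.028)]),spool_small=((178,248),[(.026,.022),(.017,.022)]),
 round=((284,174),[(.048,.012)]),jar=((343,210),[(.023,.062)]),tub=((232,211),[(.026,.05)]),
 red=((135,138),[(.034,.03),(.019,.03)]),pink=((443,271),[(.027,.02),(.019,.02)]))
k=3; v=cv2.resize(im,None,fx=k,fy=k,interpolation=cv2.INTER_CUBIC)
for n,(uv,rz) in obj.items():
    p,s=fit(im,i,uv,rz); print(n,p.round(4),round(s,1),round(float(np.hypot(*p)),3))
    for r,z in rz: cv2.polylines(v,[np.int32(proj(circ(*p,r,z),i)*k+1)],True,(255,0,255),1)
for uv in((284,171),(293,236)): print("tip",unproj(uv,.06,i).round(4))
g=np.sqrt(grad(im)); t=np.linspace(-.045,.045,40); e=0*t+.045
S=np.vstack([np.c_[t,e],np.c_[t,-e],np.c_[e,t],np.c_[-e,t]])
def sq(p):
    c,s=np.cos(p[2]),np.sin(p[2]); return proj(np.c_[S@[[c,s],[-s,c]]+p[:2],0*S[:,0]+.012],i)
def sc(p): u=sq(p); return -map_coordinates(g,[u[:,1],u[:,0]],order=1).mean()
b=unproj((293,238),.012,i)
r=min((minimize(sc,[b[0],b[1],w],method="Nelder-Mead",options=dict(initial_simplex=np.array([b[0],b[1],w])+[[0]*3,[.006,0,0],[0,.006,0],[0,0,.1]])) for w in np.arange(0,1.5,.15)),key=lambda r:r.fun)
print("square",r.x.round(4),r.fun)
for q in sq(r.x): cv2.circle(v,tuple(np.int32(q*k+1)),1,(255,0,255),-1)
cv2.imwrite("pics/ov.png",cv2.resize(v[120*k:290*k,100*k:470*k],(800,int(800*170/370))))
E
python3 m.py; python3 -c "
from station import imaging,ctrl
import numpy as np;np.set_printoptions(suppress=True,precision=4)
print(imaging.camera_info('wrist'))"
```

```text
tape_large [0.6378 0.2671] 18.0 0.692
tape_small [ 0.422  -0.2626] 18.9 0.497
spool_large [ 0.616  -0.2415] 15.6 0.662
spool_small [0.4511 0.2551] 13.7 0.518
round [0.6269 0.0119] 14.6 0.627
jar [ 0.5394 -0.1211] 16.4 0.553
tub [0.5367 0.1261] 19.3 0.551
red [0.7094 0.3649] 17.6 0.798
pink [ 0.4044 -0.3587] 18.8 0.541
tip [0.6251 0.01   0.06  ]
tip [ 0.481  -0.0112  0.06  ]
square [ 0.4812 -0.0137  1.2632] -12.892529487609863
{'K': array([[345.6441,   0.    , 281.418 ],
       [  0.    , 345.6441, 206.5057],
       [  0.    ,   0.    ,   1.    ]]), 'D': array([-0.0672,  0.    ,  0.    ,  0.    ,  0.    ]), 'world_from_camera': array([[ 0.4074,  0.8807,  0.2416,  0.1533],
       [ 0.9132, -0.3926, -0.1088,  0.5341],
       [-0.001 ,  0.265 , -0.9643,  0.3846],
       [ 0.    ,  0.    ,  0.    ,  1.    ]])}
```

View pics/ov.png

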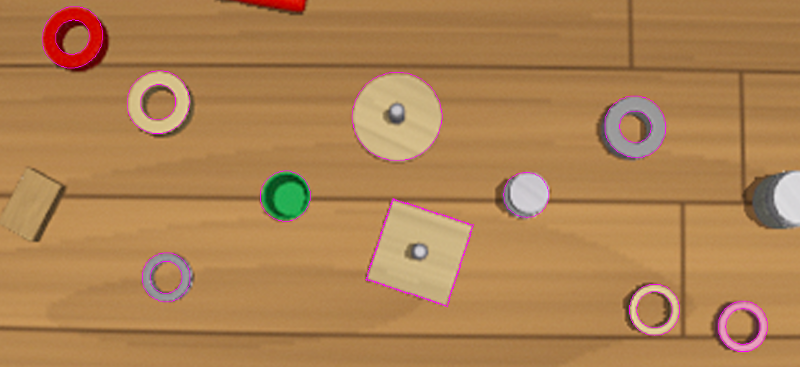

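The overlay shows the fitted outlines lying on their objects. In full-picture pixels, the look-alikes are:
- **tape_large:** beige (173,168), not the red ring (135,138).
- **tape_small:** beige (402,263), not the pink ring (443,271).
- **Spools:** grey, large (393,180) and small (178,248).
- **Jar:** (343,210), not the white canister (465,212).
- **Stands:** round (284,174), square (294,237).

I'll turn the jaws to yaw 0, so tool x is world x, tool z is world y and tool y is down. Then I'll go to tape_large.

Emit:
apply_moves(
  deltas=[
    {"dp": [0,0,0],"roll": 0.18,"grip": -1},
    {"dp": [0,0,0],"roll": 0.18,"grip": -1},
    {"dp": [0,0,0],"roll": 0.18,"grip": -1},
    {"dp": [0,0,0],"roll": 0.18,"grip": -1},
    {"dp": [0,0,0],"roll": 0.18,"grip": -1},
    {"dp": [0,0,0],"roll": 0.18,"grip": -1},
    {"dp": [0,0,0],"roll": 0.07,"grip": -1},
    {"dp": [0,0,0],"roll": 0,"grip": -1},
  ],
  newtons=15,
)

```text
time_s: 1.1
ee_pos: [0.2246, 0.5019, 0.2162]
eef_rot: [-1.571, 0.0, 0.001]
force: [0.4, 0.4, 0.1]
grip_width: 0.0942
```

Emit:
apply_moves(
  deltas=[
    {"dp": [0.046,0,-0.026],"roll": 0,"grip": -1},
    {"dp": [0.046,0,-0.026],"roll": 0,"grip": -1},
    {"dp": [0.046,0,-0.026],"roll": 0,"grip": -1},
    {"dp": [0.046,0,-0.026],"roll": 0,"grip": -1},
    {"dp": [0.046,0,-0.026],"roll": 0,"grip": -1},
    {"dp": [0.046,0,-0.026],"roll": 0,"grip": -1},
    {"dp": [0.046,0,-0.026],"roll": 0,"grip": -1},
    {"dp": [0.046,0,-0.026],"roll": 0,"grip": -1},
    {"dp": [0.046,0,-0.026],"roll": 0,"grip": -1},
    {"dp": [0,0,0],"roll": 0,"grip": -1},
  ],
)

```text
time_s: 2.35
ee_pos: [0.6407, 0.2655, 0.2148]
eef_rot: [-1.572, 0.001, -0.002]
force: [-0.4, 0.5, 0.5]
grip_width: 0.094
```

```bash
cat > w.py <<'E'
import sys
from h import *
# args: name x y r,z pairs
n=sys.argv[1]; x,y=map(float,sys.argv[2:4]); rz=[tuple(map(float,s.split(","))) for s in sys.argv[4:]]
i=imaging.camera_info("wrist"); im=imaging.camera("wrist")
uv=proj([[x,y,rz[0][1]]],i)[0]; p,s=fit(im,i,uv,rz,1.5)
print("uv",uv.round(),"fit",p.round(4),round(s,1),ctrl.get_obs()["ee_pos"].round(4))
for r,z in rz: cv2.polylines(im,[np.int32(proj(circ(*p,r,z),i))],True,(255,0,255),1)
cv2.imwrite(f"pics/{n}.png",im)
E
python3 w.py w1 .6378 .2671 .034,.03 .019,.03
```

```text
uv [280. 187.] fit [0.6369 0.2673] 13.8 [0.6393 0.2669 0.2153]
```

View pics/w1.png

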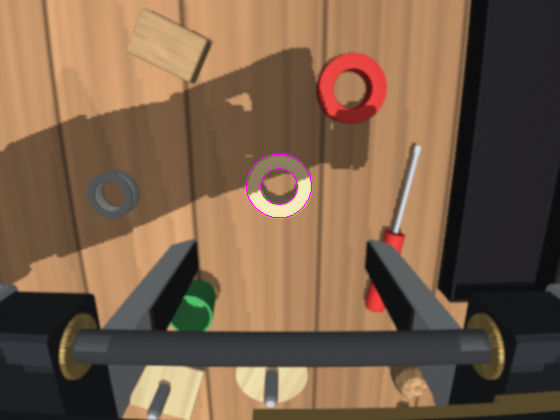

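The picture shows the beige ring at (279,186) and the red one at (352,88). The wrist fit agrees with the top fit to about 1 mm, so I'll descend and grip.

Emit:
apply_moves(
  deltas=[
    {"dp": [-0.0015,0.04,-0.0005],"roll": 0,"grip": -1},
    {"dp": [0,0.04,0],"roll": 0,"grip": -1},
    {"dp": [0,0.04,0],"roll": 0,"grip": -1},
    {"dp": [0,0.04,0],"roll": 0,"grip": -1},
    {"dp": [0,0.025,0],"roll": 0,"grip": -1},
    {"dp": [0,0.015,0],"roll": 0,"grip": -1},
    {"dp": [0,0,0],"roll": 0,"grip": -1},
  ],
)

```text
time_s: 3.28
ee_pos: [0.6365, 0.2679, 0.0161]
eef_rot: [-1.571, 0.001, 0.001]
force: [-0.4, 0.2, 0.4]
grip_width: 0.094
```

Emit:
apply_moves(
  deltas=[
    {"dp": [0,0,0],"roll": 0,"grip": 1},
    {"dp": [0,0,0],"roll": 0,"grip": 1},
    {"dp": [0,0,0],"roll": 0,"grip": 1},
    {"dp": [0,0,0],"roll": 0,"grip": 1},
    {"dp": [0,0,0],"roll": 0,"grip": 1},
    {"dp": [0,0,0],"roll": 0,"grip": 1},
  ],
  newtons=15,
)

```text
time_s: 4.03
ee_pos: [0.6374, 0.2676, 0.0171]
eef_rot: [-1.571, -0.001, -0.0]
force: [-1.5, -0.1, 5.1]
grip_width: 0.066
```

Emit:
apply_moves(
  deltas=[
    {"dp": [0,-0.015,0],"roll": 0,"grip": 1},
    {"dp": [0,-0.04,0],"roll": 0,"grip": 1},
    {"dp": [0,-0.04,0],"roll": 0,"grip": 1},
    {"dp": [0,0,0],"roll": 0,"grip": 1},
  ],
)

```text
time_s: 4.53
ee_pos: [0.6385, 0.268, 0.1159]
eef_rot: [-1.569, -0.006, 0.0]
force: [0.1, 0.1, -1.7]
grip_width: 0.0658
```

```bash
python3 w.py w2 .637 .267 .034,.122 .019,.122
```

```text
uv [280. 270.] fit [0.6377 0.264 ] 10.4 [0.6376 0.2677 0.1132]
```

View pics/w2.png

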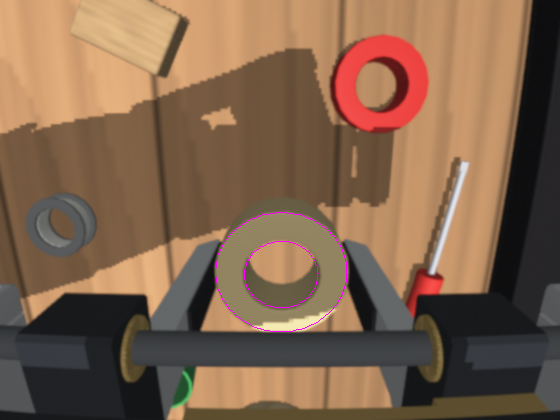

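The tape is held level at (282,271), so I'll carry it to the square stand.

Emit:
apply_moves(
  deltas=[
    {"dp": [-0.0195,0,-0.035],"roll": 0,"grip": 1},
    {"dp": [-0.0195,0,-0.035],"roll": 0,"grip": 1},
    {"dp": [-0.0195,0,-0.035],"roll": 0,"grip": 1},
    {"dp": [-0.0195,0,-0.035],"roll": 0,"grip": 1},
    {"dp": [-0.0195,0,-0.035],"roll": 0,"grip": 1},
    {"dp": [-0.0195,0,-0.035],"roll": 0,"grip": 1},
    {"dp": [-0.0195,0,-0.035],"roll": 0,"grip": 1},
    {"dp": [-0.0195,0,-0.035],"roll": 0,"grip": 1},
    {"dp": [0,0,0],"roll": 0,"grip": 1},
    {"dp": [0,0,0],"roll": 0,"grip": 1},
  ],
)

```text
time_s: 5.82
ee_pos: [0.4811, -0.0122, 0.111]
eef_rot: [-1.571, 0.001, -0.0]
force: [-0.5, 0.2, -0.6]
grip_width: 0.0665
```

```bash
python3 w.py w3 .481 -.0125 .034,.122; python3 - <<'E'
from h import *
t=imaging.camera("scene"); 
cv2.imwrite("pics/s1.png",np.hstack([cv2.resize(t[100:280,180:420],(480,360)),cv2.resize(cv2.imread("pics/w3.png")[200:420,140:420],(320,360))]))
E
```

```text
uv [283. 273.] fit [ 0.4804 -0.0137] 13.0 [ 0.4813 -0.0119  0.1111]
```

View pics/s1.png

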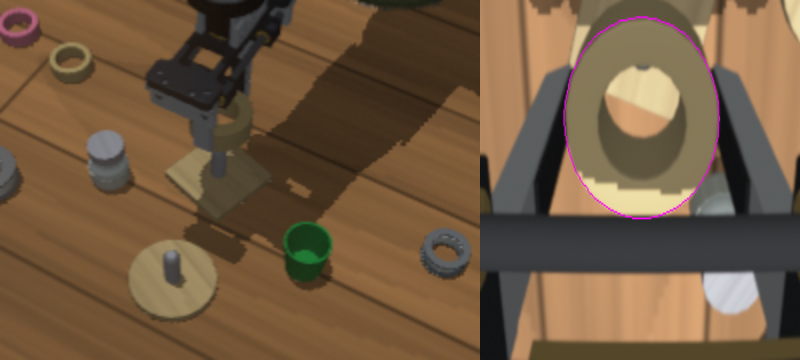

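Emit:
apply_moves(
  deltas=[
    {"dp": [0,0.02,0],"roll": 0,"grip": 1},
    {"dp": [0,0.015,0],"roll": 0,"grip": 1},
    {"dp": [0,0.015,0],"roll": 0,"grip": 1},
    {"dp": [0,0.015,0],"roll": 0,"grip": 1},
    {"dp": [0,0.01,0],"roll": 0,"grip": 1},
    {"dp": [0,0.006,0],"roll": 0,"grip": 1},
    {"dp": [0,0,0],"roll": 0,"grip": 1},
  ],
)

```text
time_s: 6.8
ee_pos: [0.4811, -0.0125, 0.0302]
eef_rot: [-1.571, 0.0, -0.0]
force: [-0.1, 0.1, 0.4]
grip_width: 0.0662
```

Emit:
apply_moves(
  deltas=[
    {"dp": [0,0,0],"roll": 0,"grip": -1},
    {"dp": [0,0,0],"roll": 0,"grip": -1},
    {"dp": [0,0,0],"roll": 0,"grip": -1},
    {"dp": [0,0,0],"roll": 0,"grip": -1},
    {"dp": [0,0,0],"roll": 0,"grip": -1},
  ],
)

```text
time_s: 7.42
ee_pos: [0.4812, -0.0125, 0.0305]
eef_rot: [-1.571, -0.0, 0.0]
force: [0.7, 0.7, 0.8]
grip_width: 0.0937
```

Emit:
apply_moves(
  deltas=[
    {"dp": [0,-0.05,0],"roll": 0,"grip": -1},
    {"dp": [0,-0.05,0],"roll": 0,"grip": -1},
    {"dp": [0.017,0,-0.0286],"roll": 0,"grip": -1},
    {"dp": [0.017,0,-0.0286],"roll": 0,"grip": -1},
    {"dp": [0.017,0,-0.0286],"roll": 0,"grip": -1},
    {"dp": [0.017,0,-0.0286],"roll": 0,"grip": -1},
    {"dp": [0.017,0,-0.0286],"roll": 0,"grip": -1},
    {"dp": [0.017,0,-0.0286],"roll": 0,"grip": -1},
    {"dp": [0.017,0,-0.0286],"roll": 0,"grip": -1},
    {"dp": [0.017,0,-0.0286],"roll": 0,"grip": -1},
  ],
)

```text
time_s: 8.68
ee_pos: [0.6176, -0.2422, 0.1303]
eef_rot: [-1.571, 0.0, 0.0]
force: [0.5, 0.2, -0.1]
grip_width: 0.0937
```

Emit:
apply_moves(
  deltas=[
    {"dp": [0,0,0],"roll": 0,"grip": -1},
  ],
)

```text
time_s: 8.8
ee_pos: [0.6173, -0.2428, 0.1297]
eef_rot: [-1.571, 0.001, -0.002]
force: [0.2, 0.8, -0.1]
grip_width: 0.094
```

```bash
python3 w.py w4 .616 -.2415 .033,.028 .017,.028; python3 - <<'E'
from h import *
i=imaging.camera_info("top"); t=imaging.camera("top")
for n,uv,rz in(("tapeL@42",(294,234),[(.034,.042),(.019,.042)]),("tapeL@30",(294,234),[(.034,.03),(.019,.03)])): print(n,*fit(t,i,uv,rz))
cv2.imwrite("pics/c4.png",np.hstack([cv2.resize(t[190:280,240:360],(480,360)),cv2.resize(cv2.imread("pics/w4.png"),(320,240))[[*range(240)]+[0]*120]]))
E
```

```text
uv [281. 209.] fit [ 0.6156 -0.2424] 9.4 [ 0.617  -0.2416  0.1298]
tapeL@42 [ 0.48291016 -0.01273424] 12.147015571594238
tapeL@30 [ 0.4831102  -0.01310152] 12.39584732055664
```

View pics/c4.png

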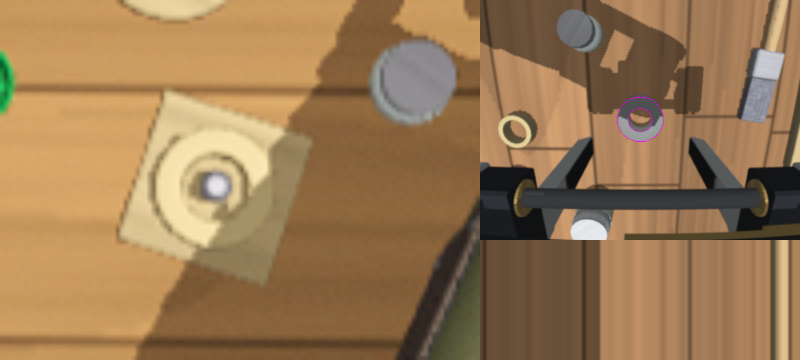

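The tape lies flat on the square stand with its post in the hole, and the spool fit agrees with the top fit. Next I grip the large spool.

Emit:
apply_moves(
  deltas=[
    {"dp": [-0.001,0.04,-0.0005],"roll": 0,"grip": -1},
    {"dp": [0,0.04,0],"roll": 0,"grip": -1},
    {"dp": [0,0.02,0],"roll": 0,"grip": -1},
    {"dp": [0,0.015,0],"roll": 0,"grip": -1},
    {"dp": [0,0,0],"roll": 0,"grip": -1},
    {"dp": [0,0,0],"roll": 0,"grip": 1},
    {"dp": [0,0,0],"roll": 0,"grip": 1},
    {"dp": [0,0,0],"roll": 0,"grip": 1},
    {"dp": [0,0,0],"roll": 0,"grip": 1},
    {"dp": [0,0,0],"roll": 0,"grip": 1},
  ],
)

```text
time_s: 10.15
ee_pos: [0.6164, -0.2419, 0.0159]
eef_rot: [-1.571, -0.001, -0.0]
force: [-1.3, 0.7, 5.3]
grip_width: 0.0642
```

Emit:
apply_moves(
  deltas=[
    {"dp": [0,0,0],"roll": 0,"grip": 1},
    {"dp": [0,-0.015,0],"roll": 0,"grip": 1},
    {"dp": [0,-0.04,0],"roll": 0,"grip": 1},
    {"dp": [0,-0.04,0],"roll": 0,"grip": 1},
    {"dp": [0,-0.01,0],"roll": 0,"grip": 1},
    {"dp": [0,0,0],"roll": 0,"grip": 1},
  ],
)

```text
time_s: 10.9
ee_pos: [0.6161, -0.2417, 0.1204]
eef_rot: [-1.571, -0.0, 0.0]
force: [0.7, 0.2, -1.7]
grip_width: 0.0644
```

Emit:
apply_moves(
  deltas=[
    {"dp": [0.00125,0,0.0316],"roll": 0,"grip": 1},
    {"dp": [0.00125,0,0.0316],"roll": 0,"grip": 1},
    {"dp": [0.00125,0,0.0316],"roll": 0,"grip": 1},
    {"dp": [0.00125,0,0.0316],"roll": 0,"grip": 1},
    {"dp": [0.00125,0,0.0316],"roll": 0,"grip": 1},
    {"dp": [0.00125,0,0.0316],"roll": 0,"grip": 1},
    {"dp": [0.00125,0,0.0316],"roll": 0,"grip": 1},
    {"dp": [0.00125,0,0.0316],"roll": 0,"grip": 1},
    {"dp": [0,0,0],"roll": 0,"grip": 1},
    {"dp": [0,0,0],"roll": 0,"grip": 1},
  ],
)

```text
time_s: 12.15
ee_pos: [0.6257, 0.0105, 0.1192]
eef_rot: [-1.571, 0.002, -0.0]
force: [-0.4, -1.4, -1.2]
grip_width: 0.0638
```

```bash
python3 w.py w5 .626 .011 .033,.132 .017,.132
```

```text
uv [283. 274.] fit [0.6249 0.0109] 11.1 [0.6258 0.0102 0.1195]
```

View pics/w5.png

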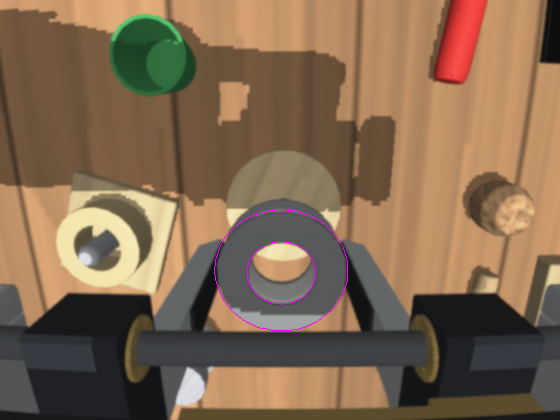

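The spool is held level at (281,270) and centred over the round base, so I'll lower and release it.

Emit:
apply_moves(
  deltas=[
    {"dp": [0,0.025,0],"roll": 0,"grip": 1},
    {"dp": [0,0.015,0],"roll": 0,"grip": 1},
    {"dp": [0,0.015,0],"roll": 0,"grip": 1},
    {"dp": [0,0.015,0],"roll": 0,"grip": 1},
    {"dp": [0,0.014,0],"roll": 0,"grip": 1},
    {"dp": [0,0.006,0],"roll": 0,"grip": 1},
    {"dp": [0,0,0],"roll": 0,"grip": 1},
  ],
)

```text
time_s: 13.08
ee_pos: [0.6261, 0.011, 0.0302]
eef_rot: [-1.571, 0.0, 0.0]
force: [0.3, 0.3, -0.3]
grip_width: 0.0641
```

Emit:
apply_moves(
  deltas=[
    {"dp": [0,0,0],"roll": 0,"grip": -1},
    {"dp": [0,0,0],"roll": 0,"grip": -1},
    {"dp": [0,0,0],"roll": 0,"grip": -1},
    {"dp": [0,0,0],"roll": 0,"grip": -1},
    {"dp": [0,0,0],"roll": 0,"grip": -1},
  ],
)

```text
time_s: 13.7
ee_pos: [0.6262, 0.011, 0.0305]
eef_rot: [-1.571, -0.0, 0.0]
force: [-0.5, -0.2, 0.0]
grip_width: 0.0938
```

Emit:
apply_moves(
  deltas=[
    {"dp": [0,-0.05,0],"roll": 0,"grip": -1},
    {"dp": [0,-0.05,0],"roll": 0,"grip": -1},
    {"dp": [-0.0219,0,0.0305],"roll": 0,"grip": -1},
    {"dp": [-0.0219,0,0.0305],"roll": 0,"grip": -1},
    {"dp": [-0.0219,0,0.0305],"roll": 0,"grip": -1},
    {"dp": [-0.0219,0,0.0305],"roll": 0,"grip": -1},
    {"dp": [-0.0219,0,0.0305],"roll": 0,"grip": -1},
    {"dp": [-0.0219,0,0.0305],"roll": 0,"grip": -1},
    {"dp": [-0.0219,0,0.0305],"roll": 0,"grip": -1},
    {"dp": [-0.0219,0,0.0305],"roll": 0,"grip": -1},
  ],
)

```text
time_s: 14.95
ee_pos: [0.4502, 0.2559, 0.1306]
eef_rot: [-1.571, -0.0, -0.0]
force: [0.1, -0.0, -0.5]
grip_width: 0.0942
```

Emit:
apply_moves(
  deltas=[
    {"dp": [0,0,0],"roll": 0,"grip": -1},
    {"dp": [0,0,0],"roll": 0,"grip": -1},
  ],
)

```text
time_s: 15.2
ee_pos: [0.4513, 0.2547, 0.1305]
eef_rot: [-1.571, -0.0, 0.0]
force: [-0.1, 0.2, 0.4]
grip_width: 0.0939
```

```bash
python3 w.py w6 .4511 .2551 .026,.022 .017,.022; python3 - <<'E'
from h import *
i=imaging.camera_info("top"); t=imaging.camera("top")
print("spoolL",*fit(t,i,(284,172),[(.033,.04),(.017,.04)]))
cv2.imwrite("pics/c6.png",np.hstack([cv2.resize(t[120:210,224:344],(480,360)),cv2.resize(cv2.imread("pics/w6.png"),(320,240))[[*range(240)]+[0]*120]]))
E
```

```text
uv [282. 208.] fit [0.4505 0.2562] 8.9 [0.4514 0.2544 0.1305]
spoolL [0.62590408 0.01049946] 13.016732215881348
```

View pics/c6.png

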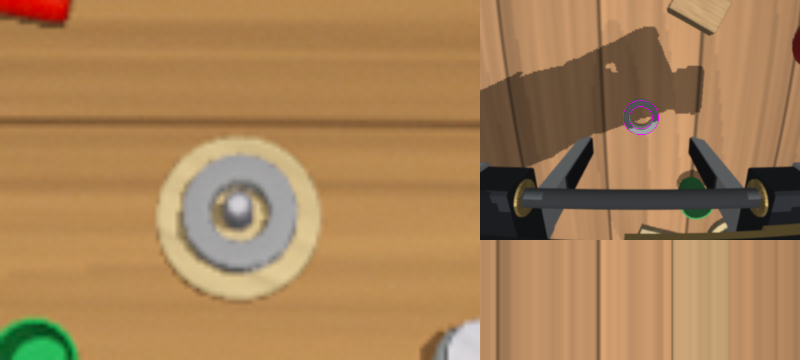

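The large spool lies seated on the round base, and the small spool is centred under the gripper. I'll grip it.

Emit:
apply_moves(
  deltas=[
    {"dp": [-0.0005,0.04,0.001],"roll": 0,"grip": -1},
    {"dp": [0,0.04,0],"roll": 0,"grip": -1},
    {"dp": [0,0.02,0],"roll": 0,"grip": -1},
    {"dp": [0,0.017,0],"roll": 0,"grip": -1},
    {"dp": [0,0,0],"roll": 0,"grip": -1},
    {"dp": [0,0,0],"roll": 0,"grip": 1},
    {"dp": [0,0,0],"roll": 0,"grip": 1},
    {"dp": [0,0,0],"roll": 0,"grip": 1},
    {"dp": [0,0,0],"roll": 0,"grip": 1},
    {"dp": [0,0,0],"roll": 0,"grip": 1},
  ],
)

```text
time_s: 16.55
ee_pos: [0.4505, 0.256, 0.0135]
eef_rot: [-1.571, -0.0, 0.0]
force: [-0.1, -0.5, 1.0]
grip_width: 0.0514
```

Emit:
apply_moves(
  deltas=[
    {"dp": [0,0,0],"roll": 0,"grip": 1},
    {"dp": [0,0,0],"roll": 0,"grip": 1},
    {"dp": [0,-0.017,0],"roll": 0,"grip": 1},
    {"dp": [0,-0.04,0],"roll": 0,"grip": 1},
    {"dp": [0,-0.04,0],"roll": 0,"grip": 1},
    {"dp": [0,-0.02,0],"roll": 0,"grip": 1},
    {"dp": [0,0,0],"roll": 0,"grip": 1},
  ],
)

```text
time_s: 17.42
ee_pos: [0.4511, 0.2563, 0.1325]
eef_rot: [-1.569, -0.003, 0.0]
force: [-0.8, 0.1, -0.2]
grip_width: 0.0518
```

Emit:
apply_moves(
  deltas=[
    {"dp": [0.0219,0,-0.0307],"roll": 0,"grip": 1},
    {"dp": [0.0219,0,-0.0307],"roll": 0,"grip": 1},
    {"dp": [0.0219,0,-0.0307],"roll": 0,"grip": 1},
    {"dp": [0.0219,0,-0.0307],"roll": 0,"grip": 1},
    {"dp": [0.0219,0,-0.0307],"roll": 0,"grip": 1},
    {"dp": [0.0219,0,-0.0307],"roll": 0,"grip": 1},
    {"dp": [0.0219,0,-0.0307],"roll": 0,"grip": 1},
    {"dp": [0.0219,0,-0.0307],"roll": 0,"grip": 1},
    {"dp": [0,0,0],"roll": 0,"grip": 1},
    {"dp": [0,0,0],"roll": 0,"grip": 1},
  ],
)

```text
time_s: 18.68
ee_pos: [0.625, 0.0108, 0.1295]
eef_rot: [-1.571, 0.002, 0.0]
force: [0.2, 0.1, 0.3]
grip_width: 0.0517
```

```bash
python3 w.py w7 .626 .011 .026,.139 .017,.139
```

```text
uv [285. 271.] fit [0.6243 0.0118] 11.1 [0.6251 0.0112 0.1299]
```

View pics/w7.png

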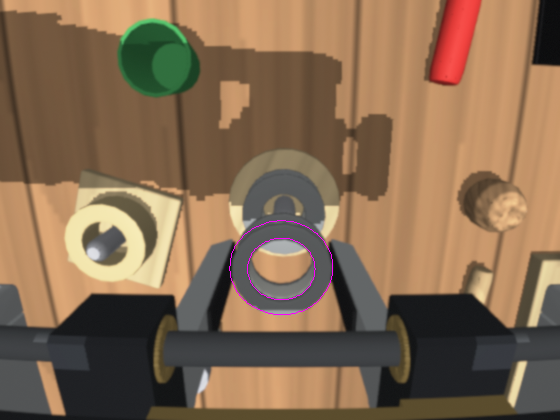

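The small spool is held at (281,268), in line with the post. I'll lower it onto the large spool.

Emit:
apply_moves(
  deltas=[
    {"dp": [0.0005,0.025,0],"roll": 0,"grip": 1},
    {"dp": [0,0.015,0],"roll": 0,"grip": 1},
    {"dp": [0,0.015,0],"roll": 0,"grip": 1},
    {"dp": [0,0.012,0],"roll": 0,"grip": 1},
    {"dp": [0,0.008,0],"roll": 0,"grip": 1},
    {"dp": [0,0,0],"roll": 0,"grip": 1},
  ],
)

```text
time_s: 19.48
ee_pos: [0.626, 0.0104, 0.055]
eef_rot: [-1.571, 0.001, -0.0]
force: [0.6, -0.5, -0.4]
grip_width: 0.0514
```

Emit:
apply_moves(
  deltas=[
    {"dp": [0,0,0],"roll": 0,"grip": -1},
    {"dp": [0,0,0],"roll": 0,"grip": -1},
    {"dp": [0,0,0],"roll": 0,"grip": -1},
    {"dp": [0,0,0],"roll": 0,"grip": -1},
    {"dp": [0,0,0],"roll": 0,"grip": -1},
  ],
)

```text
time_s: 20.1
ee_pos: [0.6262, 0.0104, 0.0555]
eef_rot: [-1.571, -0.0, 0.0]
force: [-0.3, -0.7, 0.7]
grip_width: 0.0936
```

Emit:
apply_moves(
  deltas=[
    {"dp": [0,-0.04,0],"roll": 0,"grip": -1},
    {"dp": [0,-0.04,0],"roll": 0,"grip": -1},
    {"dp": [-0.0255,0,-0.0342],"roll": 0,"grip": -1},
    {"dp": [-0.0255,0,-0.0342],"roll": 0,"grip": -1},
    {"dp": [-0.0255,0,-0.0342],"roll": 0,"grip": -1},
    {"dp": [-0.0255,0,-0.0342],"roll": 0,"grip": -1},
    {"dp": [-0.0255,0,-0.0342],"roll": 0,"grip": -1},
    {"dp": [-0.0255,0,-0.0342],"roll": 0,"grip": -1},
    {"dp": [-0.0255,0,-0.0342],"roll": 0,"grip": -1},
    {"dp": [-0.0255,0,-0.0342],"roll": 0,"grip": -1},
  ],
)

```text
time_s: 21.35
ee_pos: [0.4213, -0.2642, 0.1357]
eef_rot: [-1.571, -0.0, 0.0]
force: [0.1, -0.2, 0.1]
grip_width: 0.094
```

Emit:
apply_moves(
  deltas=[
    {"dp": [0,0,0],"roll": 0,"grip": -1},
    {"dp": [0,0,0],"roll": 0,"grip": -1},
  ],
)

```text
time_s: 21.6
ee_pos: [0.4224, -0.2629, 0.1355]
eef_rot: [-1.571, -0.0, -0.0]
force: [0.3, -0.7, -0.5]
grip_width: 0.094
```

```bash
python3 w.py w8 .422 -.2626 .027,.02 .019,.02; python3 - <<'E'
from h import *
i=imaging.camera_info("top"); t=imaging.camera("top")
print("spoolS",*fit(t,i,(284,171),[(.026,.062),(.017,.062)]))
cv2.imwrite("pics/c8.png",np.hstack([cv2.resize(t[120:210,224:344],(480,360)),cv2.resize(cv2.imread("pics/w8.png"),(320,240))[[*range(240)]+[0]*120]]))
E
```

```text
uv [282. 206.] fit [ 0.4215 -0.2635] 13.8 [ 0.4226 -0.2626  0.1355]
spoolS [0.63692812 0.0193244 ] 12.781132698059082
```

View pics/c8.png

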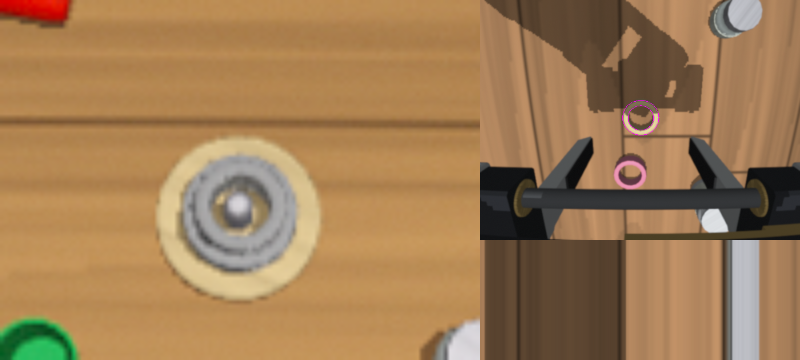

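The small spool sits concentric around the post; the numeric fit locked onto another edge. In the wrist view the beige ring is centred and the pink one is well below it. I'll grip the beige one.

Emit:
apply_moves(
  deltas=[
    {"dp": [-0.0005,0.04,-0.0005],"roll": 0,"grip": -1},
    {"dp": [0,0.04,0],"roll": 0,"grip": -1},
    {"dp": [0,0.025,0],"roll": 0,"grip": -1},
    {"dp": [0,0.017,0],"roll": 0,"grip": -1},
    {"dp": [0,0,0],"roll": 0,"grip": -1},
    {"dp": [0,0,0],"roll": 0,"grip": 1},
    {"dp": [0,0,0],"roll": 0,"grip": 1},
    {"dp": [0,0,0],"roll": 0,"grip": 1},
    {"dp": [0,0,0],"roll": 0,"grip": 1},
    {"dp": [0,0,0],"roll": 0,"grip": 1},
  ],
)

```text
time_s: 22.95
ee_pos: [0.4217, -0.2637, 0.0136]
eef_rot: [-1.571, -0.0, -0.0]
force: [-0.3, 0.5, 1.5]
grip_width: 0.0541
```

Emit:
apply_moves(
  deltas=[
    {"dp": [0,0,0],"roll": 0,"grip": 1},
    {"dp": [0,0,0],"roll": 0,"grip": 1},
    {"dp": [0,-0.017,0],"roll": 0,"grip": 1},
    {"dp": [0,-0.04,0],"roll": 0,"grip": 1},
    {"dp": [0,-0.04,0],"roll": 0,"grip": 1},
    {"dp": [0,-0.02,0],"roll": 0,"grip": 1},
    {"dp": [0,0,0],"roll": 0,"grip": 1},
  ],
)

```text
time_s: 23.82
ee_pos: [0.4222, -0.2641, 0.1324]
eef_rot: [-1.573, -0.003, 0.0]
force: [0.0, -0.4, 0.1]
grip_width: 0.0539
```

Emit:
apply_moves(
  deltas=[
    {"dp": [0.0074,0,0.0314],"roll": 0,"grip": 1},
    {"dp": [0.0074,0,0.0314],"roll": 0,"grip": 1},
    {"dp": [0.0074,0,0.0314],"roll": 0,"grip": 1},
    {"dp": [0.0074,0,0.0314],"roll": 0,"grip": 1},
    {"dp": [0.0074,0,0.0314],"roll": 0,"grip": 1},
    {"dp": [0.0074,0,0.0314],"roll": 0,"grip": 1},
    {"dp": [0.0074,0,0.0314],"roll": 0,"grip": 1},
    {"dp": [0.0074,0,0.0314],"roll": 0,"grip": 1},
    {"dp": [0,0,0],"roll": 0,"grip": 1},
    {"dp": [0,0,0],"roll": 0,"grip": 1},
  ],
)

```text
time_s: 25.08
ee_pos: [0.4804, -0.0129, 0.1299]
eef_rot: [-1.571, 0.001, 0.0]
force: [-0.5, -0.1, -0.7]
grip_width: 0.0543
```

```bash
python3 w.py w9 .481 -.0125 .027,.137 .019,.137
```

```text
uv [284. 269.] fit [ 0.4796 -0.0123] 11.4 [ 0.4805 -0.0131  0.13  ]
```

View pics/w9.png

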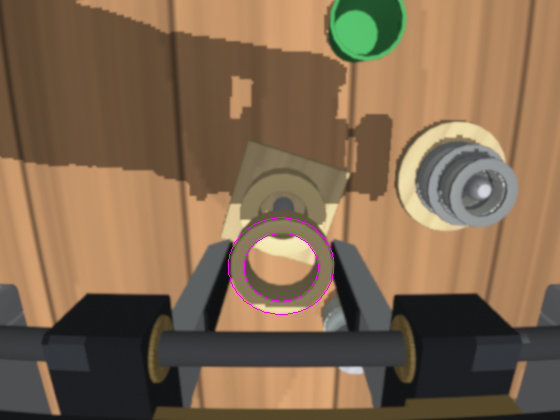

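The tape is held level at (281,267), in line with the post. I'll lower, release and retreat.

Emit:
apply_moves(
  deltas=[
    {"dp": [0.001,0.025,0.0005],"roll": 0,"grip": 1},
    {"dp": [0,0.015,0],"roll": 0,"grip": 1},
    {"dp": [0,0.015,0],"roll": 0,"grip": 1},
    {"dp": [0,0.012,0],"roll": 0,"grip": 1},
    {"dp": [0,0.006,0],"roll": 0,"grip": 1},
    {"dp": [0,0,0],"roll": 0,"grip": 1},
  ],
)

```text
time_s: 25.88
ee_pos: [0.4818, -0.012, 0.0573]
eef_rot: [-1.571, 0.0, 0.0]
force: [0.1, -0.9, -0.5]
grip_width: 0.0538
```

Emit:
apply_moves(
  deltas=[
    {"dp": [0,0,0],"roll": 0,"grip": -1},
    {"dp": [0,0,0],"roll": 0,"grip": -1},
    {"dp": [0,0,0],"roll": 0,"grip": -1},
    {"dp": [0,0,0],"roll": 0,"grip": -1},
    {"dp": [0,0,0],"roll": 0,"grip": -1},
    {"dp": [0,-0.03,0],"roll": 0,"grip": -1},
    {"dp": [0,-0.05,0],"roll": 0,"grip": -1},
    {"dp": [0,-0.05,0],"roll": 0,"grip": -1},
  ],
)

```text
time_s: 26.88
ee_pos: [0.4816, -0.012, 0.1889]
eef_rot: [-1.571, 0.0, 0.0]
force: [0.5, 0.5, -0.8]
grip_width: 0.0939
```

Emit:
apply_moves(
  deltas=[
    {"dp": [-0.01,0,0.045],"roll": 0,"grip": -1},
    {"dp": [-0.01,0,0.045],"roll": 0,"grip": -1},
    {"dp": [-0.01,0,0.045],"roll": 0,"grip": -1},
    {"dp": [-0.01,0,0.045],"roll": 0,"grip": -1},
    {"dp": [-0.01,0,0.045],"roll": 0,"grip": -1},
    {"dp": [-0.01,0,0.045],"roll": 0,"grip": -1},
    {"dp": [-0.01,0,0.045],"roll": 0,"grip": -1},
    {"dp": [0,0,0],"roll": 0,"grip": -1},
    {"dp": [0,0,0],"roll": 0,"grip": -1},
  ],
)

```text
time_s: 28.0
ee_pos: [0.4118, 0.3026, 0.1873]
eef_rot: [-1.571, 0.0, 0.0]
force: [0.2, 0.3, -0.2]
grip_width: 0.0939
```

```bash
python3 - <<'E'
from h import *
i=imaging.camera_info("top"); t=imaging.camera("top"); s=imaging.camera("scene")
for n,uv,rz in(("tapeS",(294,234),[(.027,.062),(.019,.062)]),("spoolS",(284,171),[(.026,.062),(.017,.062)]),("jar",(343,210),[(.023,.062)]),("tub",(232,211),[(.026,.05)])): print(n,*fit(t,i,uv,rz,R=.006 if n[-1]=="S" else .012))
cv2.imwrite("pics/f.png",np.hstack([cv2.resize(t[140:270,214:364],(415,360)),cv2.resize(s[120:280,190:360],(383,360))]))
E
```

```text
tapeS [ 0.48228982 -0.0123588 ] 11.668843269348145
spoolS [0.62718883 0.00954751] 12.632609367370605
jar [ 0.53935365 -0.12107517] 16.69074249267578
tub [0.5367154  0.12608766] 19.64349937438965
```

View pics/f.png

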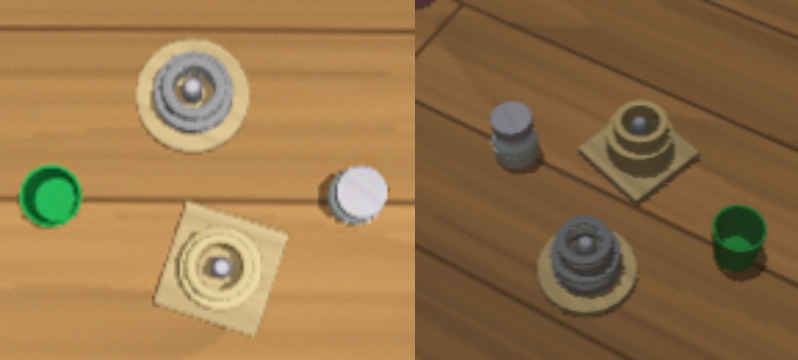

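Both stacks lie flat and concentric on their posts, and the jar and tub haven't moved. The arm is clear, so I'm handing in.

```bash
python3 -c "
from station import ctrl
print(ctrl.hand_in())"
```

```text
the job is handed in; nothing more can be done
None
```

I put both tapes on the square stand and both spools on the round stand, large at the bottom and small on top. The job was handed in at about 28 s of robot time; no verdict was reported.

**Last checks:**
- **Position:** The top camera puts the small tape and small spool about 1–2 mm from their posts' axes. The large ones, checked right after placing, were also within about 2 mm.
- **Flatness and height:** The final top and scene pictures show both stacks lying flat. I judged heights from these pictures and the gripper height at release, not by a separate measurement.
- **Jar and tub:** Their fits match their starting positions to a fraction of a millimetre. The red and pink look-alikes were not touched.
- **Arm:** It ended clear of everything, with the gripper open.

**Disagreements:**
- One fit of the small spool, right after placing, was off by about 14 mm because it locked onto another edge. The picture showed the spool centred, and a narrower fit at the end confirmed it.
- The gripper read about 2 mm narrower than the nominal diameter on the two large rolls, but both held level.

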